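Tip the stubby scoop out of the tall utensil pot

ROBOT

A 6-joint arm with a two-finger parallel gripper is mounted at the origin on a cart in front of the work surface, level with it; the furniture and walls round the work are solid. World frame = base frame: x ahead of the robot, y to its left, z up, the work surface at z = 0. Lengths are in m, angles in degrees, forces in N, time in s.
With the tool pointing down it reaches from about 0.35 to 0.875 m from the base axis. Payload 4.2 kg.
Tool frame: the origin (TCP) lies on the centre line of the jaws, within the pads' length; the fingertips stand tip_reach ahead of it and the grasp point (between the pads) is the TCP (tip_reach is the distance from the TCP to the fingertips, in m); z points along the fingers, y is the line along which they close (so a half turn about z gives the same grasp; the last joint's range is limited). The gripper opens to 87 mm and grips with 3 to 60 N. Pads are 19 mm wide; open, the fingers measure 117 mm over their backs; the gripper's body (75 mm by 190 mm) begins 51 mm behind the grasp point.
Start: joints at [83.973, 22.042, 0.453, 0, -68.411, -14.817], TCP at [0.222, 0.584, 0.242] pointing down, gripper open.
Joint ranges: [-179.83, 179.83], [-69.29, 118.12], [-61.27, 80.66], [-181.25, 117.63], [-171.15, -9.14], [-177.46, 177.46]. Speed limits (degrees/s): [159.86, 159.86, 180, 180, 180, 180].

INTERFACE

Orientations are given as a 3x3 rotation matrix whose columns are the frame's x, y, z axes.
In Python, from station import sense, capture, finish_job, tip_reach gives the robot as it stands.
- The arm moves only by the tool arm_command, never from a script. Its argument "deltas" is a list of rows, each a list of 7 numbers: the turn, a rotation vector about the tool's x, y, z in rad, then the shift along the tool's x, y, z in cm, then the closure, from -1 (fully open) to 1 (shut), so that 0 is half open. In form: [[rx, ry, rz, dx, dy, dz, hand], ...]. A call has 1 to 8 rows; each row is the pose to reach, as a shift and turn from the pose commanded when the call began, along the tool's axes at that moment; what a row does not reach only later rows make up. A row lasts 1/12 s, in which the tool goes at most 41.7 mm and 7.16 degrees, less where a joint would pass 70% of its speed; a pose out of reach is approached as far as the arm can. A call with a gripper value outside its range is refused whole. The fingers move at their own pace and stop on an object; the grip force is fixed at half the most. Time passes only in rows, so rows that repeat a pose let the fingers close. It gives the time, the measured TCP pose, the force, the opening and the grip force at its end, in the units of the state.
- sense(): the state, without advancing time (a new reading comes with each control period).
- capture(name): name is "scene" or "top"; returns a dict with "pixels" (400x640x3 uint8, blue, green, red), "fovy" (degrees; the focal length in pixels is half the picture's height over the tangent of half this angle, whatever the lens; pixels are square), "cx", "cy" (the principal point, pixels), "rvec" (rotation vector, rad) and "tvec" (3), from world to camera coordinates, as OpenCV has them. Camera axes: x right, y down, z forward; pixel columns grow to the right and rows downward; lengths in m; the calibration is good to about 2 mm. A picture is of the moment at which its call begins. There is no depth.
- finish_job(): hands the job in; it is judged then, once.
The state is a dict: "time_s": time; "joints": joint angles; "joint_velocities": joint speeds; "effort": joint torques, N m; "tcp_pos": TCP position; "ee_rot": TCP orientation; "wrist_force": force on the tool from outside, world axes, zero at the start; "moment": the same for the moment, N m; "gripper_width": opening from 0.0 (shut) to 1.0 (fully open); "gripper_force": force on a finger pad.
Only numpy, scipy, OpenCV 4.12 (cv2) and the standard library are available. Lean on these libraries where they do the work, as an engineer would, in place of code of your own. Each camera call takes 0.05 s, during which the arm holds its last target. There are 200 camera calls.

TASK

The stubby wooden scoop has slipped down inside the tall, narrow steel utensil pot, too deep for fingers to reach. Tip the pot until the scoop slides out, without dropping either of them from a height; put the scoop in the small green bowl in front of you (not the one at the far right end) and stand the pot upright again, wholly on its round cork mat. Leave the bowl on its foot, and leave the brush, tumbler, brown bottle, garlic and both mugs around them where they are.

Things in the scene. Friction and masses are not known exactly. Their poses are not given: they have to be found in the camera images.
- pot: tall narrow round utensil pot of brushed steel, open at the top: 58 mm outside diameter, 48 mm bore, 160 mm tall, floor 6 mm thick, 0.28 to 0.46 kg. Origin at the centre of its underside, z along its axis to the mouth. Starts upright, centred on the mat, the scoop inside. Round and plain: its yaw does not matter
- pot_mouth (a point): centre of the pot's open mouth, 160 mm above its underside; axes as the pot's. The scoop begins to slide towards it only when the mouth points some 8 to 20 degrees below level (not known beforehand), and comes right out at about 30
- pot_centre (a point): middle of the pot on its axis, 80 mm above its underside; axes as the pot's
- scoop: stubby one-piece scoop of lacquered brown wood, 84 mm long, about 40 g. Origin at the middle of its length, z along it: round handle, 14 mm thick, from z = -42 to +2 mm; boxy hollow head, 22 mm (x) by 30 mm (y), open to +x and at the end, its back (at -x) reaching z = +42 mm, its sides +32. Starts inside the pot, handle down, upright or leaning, its top about 70 mm below the rim
- scoop_head (a point): middle of the scoop's head, 18 mm from the scoop's origin along its z; axes as the scoop's. The scoop does not roll: out on the table it lies on the head, which then stands 22 or 30 mm high and can be gripped across its other side (30 or 22 mm wide). The lacquer is slippery (friction about 0.12 to 0.18)
- bowl: small round green bowl in front of the robot (another like it, fixed, stands at the far right end and plays no part), open at the top, loose: 114 mm across the rim, 56 mm tall, inner floor 9 mm above the table and about 60 mm across, 0.16 kg. Origin at the centre of its underside, z up
- mat: round cork mat fixed to the table, 104 mm across, 5 mm thick; origin at the centre of its underside, so its top is 5 mm higher
- garlic: bulb of garlic at the front left, 60x57x58 mm, a bystander; origin under it
- mug: green and white mug with a handle, 78x116x101 mm, a bystander; origin under it
- brush: round wooden pot brush standing on its bristles, 55 mm across, 85 mm tall, a bystander; origin under it
- tumbler: plain steel tumbler, 76 mm across, 102 mm tall, wider and much lower than the pot, a bystander; origin under it
- dotted_mug: white mug with dark dots and a handle, 82x114x91 mm, a bystander; origin under it
- syrup: brown bottle with a white cap, 56 mm across, 121 mm tall, a bystander; origin under it
Things that resemble listed ones, but are neither listed nor needed, are in the scene too. Of the things shaped like the mat, the cork one is meant.

How it is judged:
By the outcome, as a careful person would: the job done as asked, in the order asked, and still so for the second after the job is handed in, with the robot touching nothing.
It also fails if it takes over 72 s, if anything falls off the work surface, if the arm or the gripper's body presses on something with over 40 N, if the wrist force passes 120 N, or if a joint passes its speed limit or range.

## Working session

There is one attempt and no reset: what is moved stays moved. The work goes in short steps, Python scripts to look and compute and a tool call to move; the robot and the scene stay as the last step left them, time stands still between calls to the robot, and variables do not carry over. Pictures are saved under pics/ and viewed, at most 10 in all, crops included, and the job is handed in when it is done.

Besides the shell and the picture viewer there is one more tool, called after "Request:" as name(argument=value, ...) on one line, values as JSON. arm_command: Moves the arm, as the interface text tells. Its arguments: {"type":"object","properties":{"deltas":{"type":"array"}},"required":["deltas"]}

```bash
mkdir -p pics; ls; python3 - <<'E'
from station import *
import cv2
for n in("scene","top"):
    c=capture(n); cv2.imwrite(f"pics/{n}0.png",c["pixels"]); print({k:v for k,v in c.items() if k!="pixels"})
s=sense(); print(s, tip_reach)
E
```

```text
pics
{'fovy': 51.365203555607394, 'cx': 324.3442664967801, 'cy': 205.35611940048108, 'rvec': array([ 1.98658102, -0.52265462,  0.31717454]), 'tvec': array([-0.46554746,  0.26182949,  0.81665485])}
{'fovy': 44.97723807563428, 'cx': 318.84862697700083, 'cy': 196.9575518627523, 'rvec': array([ 2.1217505 , -2.15245101,  0.19666257]), 'tvec': array([0.09552347, 0.59067149, 1.3296091 ])}
{'time_s': 0.1, 'joints': array([ 8.39729789e+01,  2.20868179e+01,  3.85735232e-01, -2.56714245e-02,
       -6.84104864e+01, -1.48147587e+01]), 'joint_velocities': array([ 0.06009419, -0.14688619,  0.13290269,  0.03438727,  0.00428887,
       -0.04960102]), 'effort': array([-6.79792905e-06, -3.91687453e+01,  1.87936467e+01,  4.23195407e+00,
        1.34804953e-02, -7.12769338e-05]), 'tcp_pos': array([0.22218746, 0.58362448, 0.24055036]), 'ee_rot': array([[ 9.34507702e-01, -3.55942371e-01, -6.18766858e-04],
       [-3.55942896e-01, -9.34505791e-01, -1.89270530e-03],
       [ 9.54528004e-05,  1.98899335e-03, -9.99998017e-01]]), 'wrist_force': array([ 0.47011301,  0.34284519, -0.15235248]), 'moment': array([-0.03739809,  0.01920576,  0.01990439]), 'gripper_force': 0.0, 'gripper_width': 1.0012001393844794} 0.019
```

View pics/scene0.png

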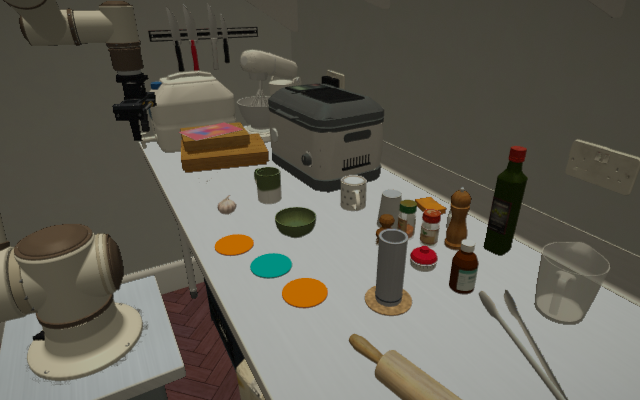

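View pics/top0.png

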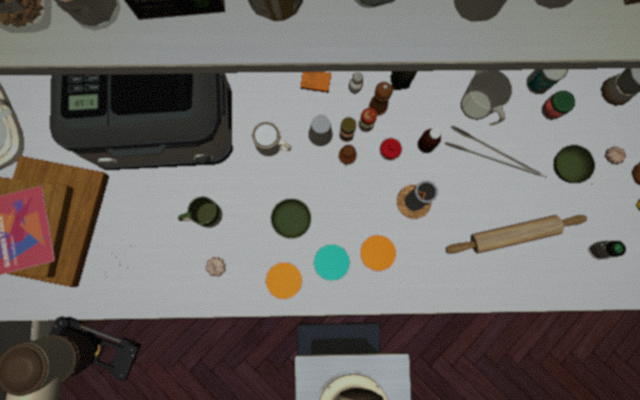

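The pictures show the steel pot on the cork mat at scene (392,265) / top (414,201).

- **Lookalikes for the pot:** the tumbler, scene (391,205) / top (320,129).
- **Lookalikes for the mat:** orange at top (378,253) and (284,280), teal at top (332,262).
- **Bowl:** top (291,218). The decoy is at top (574,164).

I choose the tall pot on cork and the front bowl.

```bash
cat > h.py <<'E'
import numpy as np, cv2
from station import *
def cam(c):
    R=cv2.Rodrigues(np.array(c["rvec"]))[0]; t=np.array(c["tvec"]); f=200/np.tan(np.radians(c["fovy"])/2)
    K=np.array([[f,0,c["cx"]],[0,f,c["cy"]],[0,0,1]]); return K,R,t
def back(c,u,v,z):
    K,R,t=cam(c); d=R.T@np.linalg.inv(K)@[u,v,1]; o=-R.T@t; return (o+d*(z-o[2])/d[2]).round(4)
def proj(c,P):
    K,R,t=cam(c); p=(R@np.atleast_2d(P).T).T+t; p=p@K.T; return (p[:,:2]/p[:,2:]).round(1)
def crop(c,x0,y0,x1,y1,s,name):
    cv2.imwrite(f"pics/{name}.png",cv2.resize(c["pixels"][y0:y1,x0:x1],None,fx=s,fy=s,interpolation=cv2.INTER_CUBIC))
E
python3 - <<'E'
from h import *
S=capture("scene");T=capture("top")
a=cv2.resize(S["pixels"][220:320,340:440],None,fx=4,fy=4,interpolation=2)
b=cv2.resize(T["pixels"][150:250,370:470],None,fx=4,fy=4,interpolation=2)
cv2.imwrite("pics/c1.png",np.hstack([a,b]))
for n,c,u,v,z in[("mat",S,388,299,.005),("mat",T,414,201,.005),("rim",T,427,190,.16),("rim",S,392,236,.165),("bowl",T,291,218,.056),("bowl",S,295,220,.056),("tum",T,320,125,.1),("syr",T,431,136,.12),("oran",T,378,253,0),("brush",T,348,155,.04),("red",T,390,149,.03),("mug",T,204,211,.1),("pin",T,460,247,.02),("tongs",T,446,143,.02),("garl",T,216,267,.04),("dot",T,266,136,.09),("edgeF",T,300,317,0),("edgeB",T,300,70,0),("darkR",T,347,155,.06)]: print(n,back(c,u,v,z))
E
```

```text
mat [ 0.582 -0.2    0.005]
mat [ 0.5839 -0.1944  0.005 ]
rim [ 0.5878 -0.1972  0.16  ]
rim [ 0.5808 -0.1974  0.165 ]
bowl [0.5318 0.1666 0.056 ]
bowl [0.5223 0.1408 0.056 ]
tum [0.7896 0.0813 0.1   ]
syr [ 0.7476 -0.2262  0.12  ]
oran [ 0.433  -0.0831  0.    ]
brush [ 7.171e-01 -2.000e-04  4.000e-02]
red [ 0.7365 -0.1257  0.03  ]
mug [0.5487 0.4019 0.1   ]
pin [ 0.4457 -0.3173  0.02  ]
tongs [ 0.7557 -0.2956  0.02  ]
garl [0.3985 0.378  0.04  ]
dot [0.7623 0.2345 0.09  ]
edgeF [0.2556 0.1451 0.    ]
edgeB [1.0012 0.1387 0.    ]
darkR [0.7119 0.0042 0.06  ]
```

View pics/c1.png

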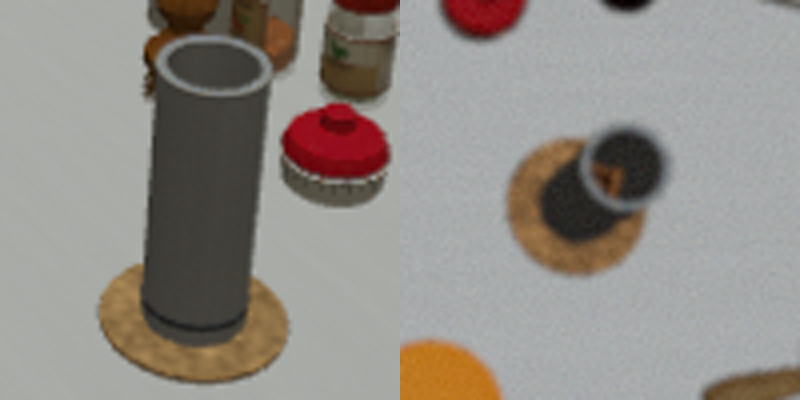

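Crop: the pot stands centred on cork, with the brown scoop visible in its bore at crop (608,180), so the choice is right. Next I move toward the middle, gathering joint data as I go.

Request:
arm_command(deltas=[[0,0,0,21,23,-6,-1],[0,0,0,21,23,-6,-1],[0,0,0,21,23,-6,-1],[0,0,0,21,23,-6,-1],[0,0,0,21,23,-6,-1],[0,0,0,21,23,-6,-1],[0,0,0,21,23,-6,-1],[0,0,0,21,23,-6,-1]])

```text
time_s: 0.87
tcp_pos: [0.3372, 0.2912, 0.3025]
ee_rot: [[0.934, -0.357, 0.001], [-0.357, -0.934, 0.001], [0.0, -0.001, -1.0]]
wrist_force: [-0.0, 0.2, 0.1]
gripper_width: 1.001
gripper_force: 0.0
```

```bash
cat > log.py <<'E'
from station import *; import json,numpy as np
s=sense(); open("log.jsonl","a").write(json.dumps([list(s["joints"]),list(s["tcp_pos"]),np.array(s["ee_rot"]).tolist()])+"\n")
np.set_printoptions(precision=3,suppress=True); print(s["time_s"],s["joints"],s["tcp_pos"],s["ee_rot"].tolist(),s["wrist_force"],s["gripper_width"],s["gripper_force"])
E
python3 log.py; python3 - <<'E'
from h import *
S=capture("scene");T=capture("top")
for n,c,u,v,z in[("mat",S,388.3,300,.005),("mat",T,414.5,201.7,.005),("rim",T,426.2,192,.165),("rim",S,393.6,236.5,.165)]: print(n,back(c,u,v,z))
a=cv2.resize(S["pixels"][170:270,250:350],None,fx=4,fy=4,interpolation=2)
b=cv2.resize(T["pixels"][170:270,240:340],None,fx=4,fy=4,interpolation=2)
cv2.imwrite("pics/c2.png",np.hstack([a,b]))
E
```

```text
0.8667 [ 61.849   1.633 -17.076   0.014 -71.246   7.229] [0.337 0.291 0.303] [[0.9340976619369008, -0.3570171218005208, 0.0005768061093108677], [-0.3570174361130227, -0.9340975351516997, 0.0005874817469982693], [0.0003290521225440761, -0.0007546951645821255, -0.9999996610798972]] [-0.041  0.243  0.065] 1.0012762575226528 0.0
mat [ 0.5805 -0.203   0.005 ]
mat [ 0.5818 -0.1958  0.005 ]
rim [ 0.5815 -0.1936  0.165 ]
rim [ 0.5825 -0.2006  0.165 ]
```

View pics/c2.png

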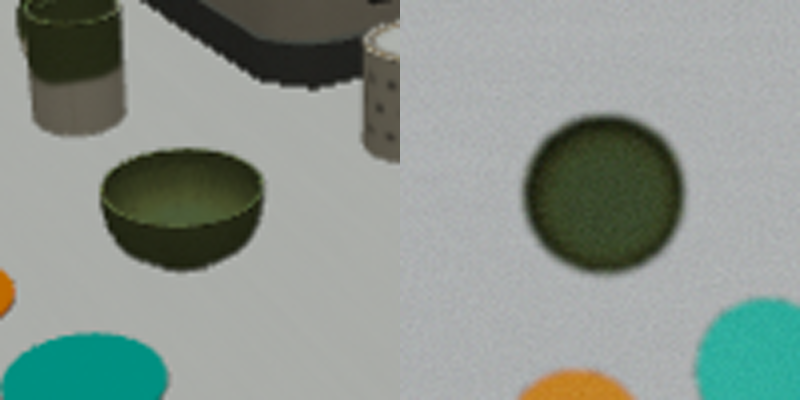

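Request:
arm_command(deltas=[[0,1.0,0,12,15,0,-1],[0,1.0,0,12,15,0,-1],[0,1.0,0,12,15,0,-1],[0,1.0,0,12,15,0,-1],[0,1.0,0,12,15,0,-1],[0,1.0,0,12,15,0,-1],[0,1.0,0,12,15,0,-1],[0,1.0,0,12,15,0,-1]])

```text
time_s: 1.63
tcp_pos: [0.4044, 0.128, 0.3276]
ee_rot: [[0.524, -0.367, 0.768], [-0.207, -0.93, -0.303], [0.826, 0.0, -0.564]]
wrist_force: [0.5, -0.8, 0.7]
gripper_width: 1.0
gripper_force: 0.0
```

```bash
python3 log.py; python3 - <<'E'
from h import *
S=capture("scene");T=capture("top")
print(back(S,295.5,217,.056),back(T,291,218.1,.056))
E
```

```text
1.6333 [ 59.585 -11.145 -61.12   72.015 -59.104 -42.213] [0.404 0.128 0.328] [[0.5242994490749574, -0.3671556443560848, 0.7683142719728459], [-0.20678400609235104, -0.9301595005761977, -0.303387010783647], [0.8260450729373637, 0.00019053951389114626, -0.5636040287033078]] [ 0.463 -0.765  0.748] 0.9997708702569559 0.0
[0.5309 0.1555 0.056 ] [0.5315 0.1666 0.056 ]
```

```bash
cat > kin.py <<'E'
import numpy as np, json
from scipy.spatial.transform import Rotation as Ro
from scipy.optimize import least_squares
D=[[[83.973,22.0868,.3857,-.0257,-68.4105,-14.8147],[.22218746,.58362448,.24055036],[[.934508,-.355942,-.00062],[-.355943,-.934506,-.00189],[0.0001,.00199,-1]]]]+[json.loads(l) for l in open("log.jsonl")]
E=lambda a,d:Ro.from_euler(a,d,degrees=True).as_matrix()
def fk(q,p,s4=1,s6=1):
    a1,lat,d1,L2,a3,L4,d6,wl=p
    R=E('z',q[0]); P=R@[a1,lat,d1]; R=R@E('y',q[1]); P=P+R@[0,0,L2]; R=R@E('y',-q[2]); P=P+R@[L4,0,a3]
    R=R@E('x',s4*q[3]); R=R@E('y',-q[4]); P=P+R@[d6,wl,0]; R=R@E('x',s6*q[5]); return P,R
C=np.array
def fit(s4,s6):
    Rt=Ro.from_matrix([fk(q,[0]*8,s4,s6)[1].T@C(R) for q,_,R in D]); M=Rt.mean().as_matrix()
    f=lambda p:np.concatenate([fk(q,p,s4,s6)[0]-P for q,P,_ in D]+[.003*(p-p0)])
    p0=C([0,-.16,.3,.3,0,.35,.2,0]); r=least_squares(f,p0); return M,r.x,np.abs(f(r.x)[:-8]).max(),(Rt*Rt.mean().inv()).magnitude().max()
if __name__=="__main__":
    np.set_printoptions(precision=3,suppress=True)
    for s4 in(1,-1):
        for s6 in (1,-1): M,p,e,o=fit(s4,s6); print(s4,s6,M.tolist() if o<.1 else '',p,e,o)
E
python3 kin.py
```

```text
1 1  [ 0.018 -0.43   0.039  0.579 -0.104  0.437  0.077  0.27 ] 0.00011729891977357854 1.445861055395584
1 -1  [ 0.018 -0.43   0.039  0.579 -0.104  0.437  0.077  0.27 ] 0.00011729891977357854 2.0558265161232834
-1 1  [ 0.001 -0.     0.16   0.565  0.     0.421  0.287 -0.159] 2.70702569366843e-05 0.9035340602884429
-1 -1 [[-5.084893335283169e-07, 3.9444020449863615e-07, 0.9999999999997935], [-0.9999999999998159, 3.325530864295434e-07, -5.084894647566784e-07], [-3.325532869635772e-07, -0.9999999999998674, 3.944400354116695e-07]] [ 0.001 -0.     0.16   0.565  0.     0.421  0.287 -0.159] 2.70702569366843e-05 1.448773410446987e-06
```

```bash
cat > ik.py <<'E'
from kin import *
M,p,e,o=fit(-1,-1)
lo=C([-179.8,-69.2,-61.2,-181.2,-171.1,-9.2+0-168]); lo=C([-179.8,-69.2,-61.2,-181,-171,-177.4]); hi=C([179.8,118,80.6,117.6,-9.2,177.4])
def FK(q): P,R=fk(q,p,-1,-1); return P,R@M
def pts(q):
    a1,lat,d1,L2,a3,L4,d6,wl=p
    R=E('z',q[0])@E('y',q[1]); el=E('z',q[0])@[a1,lat,d1]+R@[0,0,L2]; R=R@E('y',-q[2]); w=el+R@[L4,0,a3]
    R=R@E('x',-q[3])@E('y',-q[4]); return el,w,w+R@[0,wl,0]
def IK(P,R,q0=None,n=12,seed=0):
    rng=np.random.default_rng(seed); out=[]
    f=lambda q:(lambda a:np.concatenate([(a[0]-P)*10,(a[1]-R).ravel()]))(FK(q))
    for s in ([q0] if q0 is not None else [])+[rng.uniform(lo,hi) for _ in range(n)]:
        r=least_squares(f,np.clip(s,lo+.01,hi-.01),bounds=(lo,hi),x_scale=50,max_nfev=60)
        if r.cost<1e-7 and not any(np.abs(r.x-b).max()<3 for b in out): out.append(r.x)
    return out
def Rg(phi,pit,s=1):   # tool z at azimuth phi, pitched down; y horizontal
    z=E('z',phi)@E('y',pit)@[1,0,0]; y=s*(E('z',phi)@C([0,1.,0])); return np.stack([np.cross(y,z),y,z],1)
E
cat > s.py <<'E'
from ik import *
np.set_printoptions(precision=0,suppress=True)
pot=C([.5815,-.198,0]); bowl=C([.531,.161,0])
for phi in (-60,-30,0,30,60,90):
  for s in (1,-1):
    for q in IK(pot+[0,0,.085],Rg(phi,5,s),n=14):
        z=[x[2]*1000 for x in pts(q)]
        if min(z)>50: print(phi,s,q,C(z))
E
python3 s.py
```

```text
-30 1 [ -37.   52.  -56. -173. -103.   92.] [504. 104. 110.]
-30 -1 [ -37.   52.  -56. -173. -103.  -88.] [504. 104. 110.]
0 1 [ -50.   47.  -36. -129.  -81.   85.] [542. 124. 110.]
0 -1 [ -50.   47.  -36. -129.  -81.  -95.] [542. 124. 110.]
30 1 [-48.  46. -15. -98. -80.  61.] [554. 188. 110.]
30 -1 [ -48.   46.  -15.  -98.  -80. -119.] [554. 188. 110.]
60 1 [-42.  51.   6. -78. -95.  46.] [518. 220. 110.]
60 -1 [ -42.   51.    6.  -78.  -95. -134.] [518. 220. 110.]
90 1 [ -35.   58.   25.  -65. -115.   40.] [460. 231. 110.]
90 -1 [ -35.   58.   25.  -65. -115. -140.] [460. 231. 110.]
```

```bash
cat > s2.py <<'E'
from ik import *
np.set_printoptions(precision=0,suppress=True)
pot=C([.5815,-.198,0]); bowl=C([.531,.161,0])
def pour(phi,psi,pit,s,dn,d=.09,xl=-.01,zl=.042):
    R=E('z',psi)@Ro.from_rotvec(-np.radians(90+dn)*(E('z',phi)@C([1.,0,0]))).as_matrix()@Rg(phi,pit,s)
    mh=E('z',phi+psi)@[0,1.,0]; c,t=np.cos(np.radians(dn)),np.sin(np.radians(dn)); Z=C([0,0,1.])
    a=c*mh-t*Z; n=t*mh+c*Z; return bowl+xl*mh+zl*Z+.029*n-d*a,R
if __name__=="__main__":
  for phi in (0,15,30):
   for psi in (-30,-15,0,15,30):
    for s in (1,-1):
     P,R=pour(phi,psi,5,s,30)
     for q in IK(P,R,n=10):
        z=[x[2]*1000 for x in pts(q)]
        if min(z)>60 and q[3]<0: print(phi,psi,s,P*1000,q,C(z))
E
python3 s2.py
```

```text
0 15 1 [550.  90. 112.] [ -21.   59.  -54. -145. -112. -137.] [452.  64. 100.]
0 15 -1 [550.  90. 112.] [ -21.   59.  -54. -145. -112.   43.] [452.  64. 100.]
0 30 1 [568.  97. 112.] [ -24.   52.  -42. -130.  -95. -147.] [511.  91. 100.]
0 30 -1 [568.  97. 112.] [ -24.   52.  -42. -130.  -95.   33.] [511.  91. 100.]
15 0 1 [550.  90. 112.] [ -21.   59.  -54. -145. -112. -137.] [452.  64. 100.]
15 0 -1 [550.  90. 112.] [ -21.   59.  -54. -145. -112.   43.] [452.  64. 100.]
15 15 1 [568.  97. 112.] [ -24.   52.  -42. -130.  -95. -147.] [511.  91. 100.]
15 15 -1 [568.  97. 112.] [ -24.   52.  -42. -130.  -95.   33.] [511.  91. 100.]
15 30 1 [583. 109. 112.] [ -23.   48.  -30. -116.  -87. -161.] [541. 130. 100.]
15 30 -1 [583. 109. 112.] [ -23.   48.  -30. -116.  -87.   19.] [541. 130. 100.]
30 -15 1 [550.  90. 112.] [ -21.   59.  -54. -145. -112. -137.] [452.  64. 100.]
30 -15 -1 [550.  90. 112.] [ -21.   59.  -54. -145. -112.   43.] [452.  64. 100.]
30 0 1 [568.  97. 112.] [ -24.   52.  -42. -130.  -95. -147.] [511.  91. 100.]
30 0 -1 [568.  97. 112.] [ -24.   52.  -42. -130.  -95.   33.] [511.  91. 100.]
30 15 1 [583. 109. 112.] [ -23.   48.  -30. -116.  -87. -161.] [541. 130. 100.]
30 15 -1 [583. 109. 112.] [ -23.   48.  -30. -116.  -87.   19.] [541. 130. 100.]
30 30 1 [595. 124. 112.] [ -20.   47.  -19. -104.  -86. -174.] [547. 163. 100.]
30 30 -1 [595. 124. 112.] [ -20.   47.  -19. -104.  -86.    6.] [547. 163. 100.]
```

```bash
cat > path.py <<'E'
from s2 import *
def delta(P0,R0,P1,R1):
    return np.r_[Ro.from_matrix(R0.T@R1).as_rotvec(),R0.T@(P1-P0)*100]
def follow(q,P1,R1,n=8): # slerp check; returns q list
    P0,R0=FK(q); rv=Ro.from_matrix(R0.T@R1).as_rotvec(); out=[]
    for k in range(1,n+1):
        t=k/n; s=IK(P0+(P1-P0)*t,R0@Ro.from_rotvec(rv*t).as_matrix(),q,n=0); q=s[0] if s else q*np.nan
        out.append(q)
        if not s: break
    return out
E
python3 - <<'E'
from path import *
from station import sense
np.set_printoptions(precision=2,suppress=True)
R=Rg(15,8,-1); g=pot+[0,0,.075]; pre=g-.13*R[:,2]*[1,1,0]
q0=sense()["joints"]
q1=[q for q in IK(pre,R,n=20) if q[3]<0 ]; print(q1); q1=q1[0]
print([x.round(2) for x in pts(q1)])
N=5;qa=q0
for k in range(1,N+1):
    qb=q0+(q1-q0)*k/N; A,B=FK(qa),FK(qb); print(delta(*A,*B),B[0],B[1][:,2],"el/w z",[x[2].round(2) for x in pts(qb)]); f=follow(qa,*B); print("   err",np.abs(f[-1]-qb).max()); qa=qb
E
```

```text
[array([ -63.21,   44.6 ,  -30.41,  -99.34,  -79.23, -104.94])]
[array([ 0.18, -0.35,  0.56]), array([ 0.23, -0.45,  0.16]), array([ 0.18, -0.3 ,  0.11])]
[-0.81 -0.27  0.73 -7.58 23.    9.29] [ 0.35 -0.1   0.21] [ 0.05 -0.63 -0.78] el/w z [np.float64(0.72), np.float64(0.38), np.float64(0.43)]
   err 1.1527939713928959e-10
[-0.81 -0.19  0.78 -3.65 16.78  8.74] [ 0.19 -0.14  0.13] [-0.58 -0.16 -0.8 ] el/w z [np.float64(0.71), np.float64(0.35), np.float64(0.35)]
   err 1.9895196601282805e-13
[-0.84 -0.14  0.76 -5.59 10.45  3.96] [ 0.14 -0.03  0.08] [-0.46  0.62 -0.63] el/w z [np.float64(0.68), np.float64(0.3), np.float64(0.27)]
   err 9.698908343125368e-13
[ -0.9   -0.07   0.66 -10.8   10.59  -4.98] [ 0.3  -0.    0.08] [ 0.32  0.87 -0.38] el/w z [np.float64(0.63), np.float64(0.24), np.float64(0.19)]
   err 1.254818471352337e-11
[ -0.96   0.09   0.53 -12.71  19.79 -14.76] [ 0.46 -0.23  0.07] [ 0.96  0.26 -0.14] el/w z [np.float64(0.56), np.float64(0.16), np.float64(0.11)]
   err 1.248139369636192e-09
```

```bash
cat > s3.py <<'E'
from path import *
from station import sense
np.set_printoptions(precision=2,suppress=True)
R=Rg(15,8,-1); g=pot+[0,0,.075]; pre=g-.13*R[:,2]*[1,1,0]
q0=sense()["joints"]
q3=[q for q in IK(pre+[0,0,.16],R,n=20) if q[3]<0][0]
# tool-down via, yaw free
best=None
for yaw in range(-180,180,15):
    Rd=E('z',yaw)@np.diag([1,-1,-1.])
    for q in IK(C([.44,-.02,.30]),Rd,(q0+q3)/2,n=0):
        c=np.abs(q-(q0+q3)/2).max(); best=(c,yaw,q) if best is None or c<best[0] else best
print(best); q1=best[2]; print(q3)
qa=q0
for (a,b,n) in ((q0,q1,2),(q1,q3,3)):
  for k in range(1,n+1):
    qb=a+(b-a)*k/n; A,B=FK(qa),FK(qb); f=follow(qa,*B); print(delta(*A,*B),B[0],B[1][:,2],"el/w z",C([x[2] for x in pts(qb)]),"err",np.abs(f[-1]-qb).max()); qa=qb
E
python3 s3.py
```

```text
(np.float64(26.757980741719088), -180, array([  18.67,    1.2 ,  -17.88,   -0.  ,  -70.92, -108.67]))
[ -61.18   19.39  -28.18  -94.8   -74.8  -132.76]
[-0.6  -0.18  1.31  3.82 11.6   7.02] [ 0.44 -0.01  0.32] [ 0.28 -0.46 -0.84] el/w z [0.72 0.48 0.56] err 1.4637180356658064e-12
[-0.6  -0.05  1.23  0.23  0.13  2.14] [ 0.44 -0.02  0.3 ] [ 0. -0. -1.] el/w z [0.72 0.59 0.59] err 7.808864666003501e-12
[-0.48  0.27  0.81  7.5  -2.38 10.08] [ 0.37 -0.04  0.2 ] [-0.05  0.51 -0.86] el/w z [0.72 0.52 0.45] err 8.526512829121202e-14
[-0.64  0.2   0.74 -3.66  0.96 -0.34] [ 0.4  -0.06  0.19] [ 0.45  0.73 -0.52] el/w z [0.71 0.45 0.34] err 4.263256414560601e-14
[ -0.78   0.25   0.59  -6.66  12.46 -11.89] [ 0.46 -0.23  0.23] [ 0.96  0.26 -0.14] el/w z [0.69 0.38 0.27] err 2.864908310584724e-11
```

```bash
sed -i 's/((q0,q1,2),(q1,q3,3))/((q0,q1,3),(q1,q3,4))/' s3.py; python3 s3.py|cut -c1-60
```

```text
(np.float64(26.757980741719088), -180, array([  18.67,    1.
[ -61.18   19.39  -28.18  -94.8   -74.8  -132.76]
[-0.4  -0.14  0.88  3.93  8.37  5.61] [0.44 0.03 0.33] [ 0.4
[-0.39 -0.07  0.86  3.31  2.62  3.64] [ 0.43 -0.03  0.31] [ 
[-0.4  -0.01  0.8  -1.18  0.07  0.61] [ 0.44 -0.02  0.3 ] [ 
[-0.35  0.22  0.6   6.44 -2.52  8.5 ] [ 0.38 -0.05  0.22] [-
[-0.44  0.16  0.59 -0.1  -1.06  2.96] [ 0.37 -0.04  0.18] [ 
[-0.53  0.15  0.52 -4.01  4.39 -3.32] [ 0.42 -0.09  0.2 ] [ 
[-0.59  0.21  0.43 -3.42 12.15 -8.82] [ 0.46 -0.23  0.23] [
```

Request:
arm_command(deltas=[[-0.4,-0.14,0.88,3.9,8.4,5.6,-1],[-0.4,-0.14,0.88,3.9,8.4,5.6,-1],[-0.4,-0.14,0.88,3.9,8.4,5.6,-1],[-0.4,-0.14,0.88,3.9,8.4,5.6,-1],[-0.4,-0.14,0.88,3.9,8.4,5.6,-1],[-0.4,-0.14,0.88,3.9,8.4,5.6,-1],[-0.4,-0.14,0.88,3.9,8.4,5.6,-1],[-0.4,-0.14,0.88,3.9,8.4,5.6,-1]])

```text
time_s: 2.4
tcp_pos: [0.436, 0.0236, 0.3242]
ee_rot: [[0.017, -0.897, 0.442], [-0.836, -0.255, -0.486], [0.549, -0.361, -0.754]]
wrist_force: [0.8, -0.8, 0.2]
gripper_width: 1.001
gripper_force: 0.0
```

Request:
arm_command(deltas=[[-0.39,-0.07,0.86,3.3,2.6,3.6,-1],[-0.39,-0.07,0.86,3.3,2.6,3.6,-1],[-0.39,-0.07,0.86,3.3,2.6,3.6,-1],[-0.39,-0.07,0.86,3.3,2.6,3.6,-1],[-0.39,-0.07,0.86,3.3,2.6,3.6,-1],[-0.39,-0.07,0.86,3.3,2.6,3.6,-1],[-0.39,-0.07,0.86,3.3,2.6,3.6,-1],[-0.39,-0.07,0.86,3.3,2.6,3.6,-1]])

```text
time_s: 3.07
tcp_pos: [0.4299, -0.0279, 0.3063]
ee_rot: [[-0.704, -0.698, 0.132], [-0.692, 0.632, -0.348], [0.159, -0.337, -0.928]]
wrist_force: [-0.2, -0.3, 0.2]
gripper_width: 0.999
gripper_force: 0.0
```

Request:
arm_command(deltas=[[-0.4,-0.01,0.8,-1.2,0.1,0.6,-1],[-0.4,-0.01,0.8,-1.2,0.1,0.6,-1],[-0.4,-0.01,0.8,-1.2,0.1,0.6,-1],[-0.4,-0.01,0.8,-1.2,0.1,0.6,-1],[-0.4,-0.01,0.8,-1.2,0.1,0.6,-1],[-0.4,-0.01,0.8,-1.2,0.1,0.6,-1],[-0.4,-0.01,0.8,-1.2,0.1,0.6,-1],[-0.4,-0.01,0.8,-1.2,0.1,0.6,-1]])

```text
time_s: 3.73
tcp_pos: [0.4385, -0.0217, 0.2988]
ee_rot: [[-1.0, 0.006, -0.006], [0.006, 1.0, 0.004], [0.006, 0.004, -1.0]]
wrist_force: [0.5, -0.1, 0.9]
gripper_width: 1.001
gripper_force: 0.0
```

```bash
python3 log.py; python3 kin.py | tail -1 | tail -c 130;  sed -i 's/((q0,q1,3),(q1,q3,4))/((q0,q3,4),)/' s3.py; python3 s3.py
```

```text
3.7333 [  18.271    1.277  -17.837   -0.366  -71.124 -108.502] [ 0.439 -0.022  0.299] [[-0.9999640719945099, 0.0061340731925462345, -0.005850458633913176], [0.006108130369573575, 0.9999714795924616, 0.004441930329380236], [0.005877538902205211, 0.004406035375625239, -0.9999730203304096]] [ 0.538 -0.057  0.857] 1.0012718194485781 0.0
, 2.9583004279576386e-07]] [ 0.001 -0.     0.16   0.565  0.     0.421  0.287 -0.159] 2.7950135334103843e-05 1.629870086716238e-06
(np.float64(47.575719575282854), -150, array([ 18.67,   1.2 , -17.88,  -0.  , -70.92, -78.67]))
[ -61.19   19.39  -28.17  -94.79  -74.8  -132.77]
[-0.35  0.21  0.6   6.3  -2.46  8.42] [ 0.37 -0.05  0.21] [-0.1   0.39 -0.92] el/w z [0.72 0.54 0.48] err 9.253763266769965e-08
[-0.44  0.16  0.58 -0.16 -1.    2.91] [ 0.37 -0.04  0.19] [ 0.16  0.7  -0.7 ] el/w z [0.72 0.48 0.39] err 4.74821177931517e-08
[-0.53  0.15  0.52 -4.01  4.41 -3.32] [ 0.42 -0.09  0.2 ] [ 0.61  0.68 -0.42] el/w z [0.71 0.43 0.32] err 2.1316282072803006e-14
[-0.59  0.2   0.43 -3.41 12.12 -8.77] [ 0.46 -0.23  0.23] [ 0.96  0.26 -0.14] el/w z [0.69 0.38 0.27] err 6.252776074688882e-13
```

Tracking is exact. On to pre-grasp.

Request:
arm_command(deltas=[[-0.35,0.21,0.6,6.3,-2.5,8.4,-1],[-0.35,0.21,0.6,6.3,-2.5,8.4,-1],[-0.35,0.21,0.6,6.3,-2.5,8.4,-1],[-0.35,0.21,0.6,6.3,-2.5,8.4,-1],[-0.35,0.21,0.6,6.3,-2.5,8.4,-1],[-0.35,0.21,0.6,6.3,-2.5,8.4,-1],[-0.35,0.21,0.6,6.3,-2.5,8.4,-1]])

```text
time_s: 4.32
tcp_pos: [0.3748, -0.0474, 0.2146]
ee_rot: [[-0.802, 0.59, -0.097], [0.517, 0.766, 0.383], [0.3, 0.257, -0.919]]
wrist_force: [0.4, -0.1, -0.5]
gripper_width: 0.998
gripper_force: 0.0
```

Request:
arm_command(deltas=[[-0.44,0.16,0.58,-0.2,-1.0,2.9,-1],[-0.44,0.16,0.58,-0.2,-1.0,2.9,-1],[-0.44,0.16,0.58,-0.2,-1.0,2.9,-1],[-0.44,0.16,0.58,-0.2,-1.0,2.9,-1],[-0.44,0.16,0.58,-0.2,-1.0,2.9,-1],[-0.44,0.16,0.58,-0.2,-1.0,2.9,-1],[-0.44,0.16,0.58,-0.2,-1.0,2.9,-1]])

```text
time_s: 4.9
tcp_pos: [0.366, -0.0445, 0.1845]
ee_rot: [[-0.346, 0.925, 0.156], [0.704, 0.146, 0.695], [0.621, 0.35, -0.702]]
wrist_force: [0.6, 0.1, 0.3]
gripper_width: 0.999
gripper_force: 0.0
```

Request:
arm_command(deltas=[[-0.53,0.15,0.52,-4.0,4.4,-3.3,-1],[-0.53,0.15,0.52,-4.0,4.4,-3.3,-1],[-0.53,0.15,0.52,-4.0,4.4,-3.3,-1],[-0.53,0.15,0.52,-4.0,4.4,-3.3,-1],[-0.53,0.15,0.52,-4.0,4.4,-3.3,-1],[-0.53,0.15,0.52,-4.0,4.4,-3.3,-1],[-0.53,0.15,0.52,-4.0,4.4,-3.3,-1]])

```text
time_s: 5.48
tcp_pos: [0.4149, -0.0874, 0.1982]
ee_rot: [[0.062, 0.791, 0.609], [0.483, -0.558, 0.675], [0.874, 0.252, -0.416]]
wrist_force: [-1.4, -0.9, -0.4]
gripper_width: 1.0
gripper_force: 0.0
```

Request:
arm_command(deltas=[[-0.59,0.2,0.43,-3.4,12.1,-8.8,-1],[-0.59,0.2,0.43,-3.4,12.1,-8.8,-1],[-0.59,0.2,0.43,-3.4,12.1,-8.8,-1],[-0.59,0.2,0.43,-3.4,12.1,-8.8,-1],[-0.59,0.2,0.43,-3.4,12.1,-8.8,-1],[-0.59,0.2,0.43,-3.4,12.1,-8.8,-1],[-0.59,0.2,0.43,-3.4,12.1,-8.8,-1]])

```text
time_s: 6.07
tcp_pos: [0.4557, -0.2294, 0.2359]
ee_rot: [[0.135, 0.263, 0.955], [0.04, -0.965, 0.26], [0.99, 0.003, -0.141]]
wrist_force: [-1.2, -0.2, 0.4]
gripper_width: 1.003
gripper_force: 0.0
```

```bash
python3 log.py; python3 - <<'E'
from path import *
from h import *
np.set_printoptions(precision=3,suppress=True)
q=sense()["joints"]; A=FK(q); R=Rg(15,8,-1); g=pot+[0,0,.075]; pre=g-.13*R[:,2]*[1,1,0]
print("down",delta(*A,pre,R),follow(q,pre,R)[-1]); print("fwd",delta(pre,R,g,R))
S=capture("scene");T=capture("top")
a=cv2.resize(S["pixels"][100:350,200:520],(512,400)); b=cv2.resize(T["pixels"][130:330,320:464],(288,400))
cv2.imwrite("pics/c3.png",np.hstack([a,b]))
E
```

```text
6.0667 [ -61.232   19.089  -28.208  -94.455  -74.874 -132.889] [ 0.456 -0.229  0.236] [[0.1351150848570172, 0.26281348298621443, 0.9553391999728347], [0.04010562847701605, -0.9648412926947982, 0.259755304999713], [0.9900179050949254, 0.003217618946543562, -0.14090491304340766]] [-1.163 -0.173  0.398] 1.003257680394396 0.0
down [ -0.004   0.002   0.004 -15.919   0.168   2.353] [ -63.285   44.518  -30.294  -99.23   -79.223 -105.137]
fwd [ 0.     0.     0.     1.792 -0.    12.748]
```

View pics/c3.png

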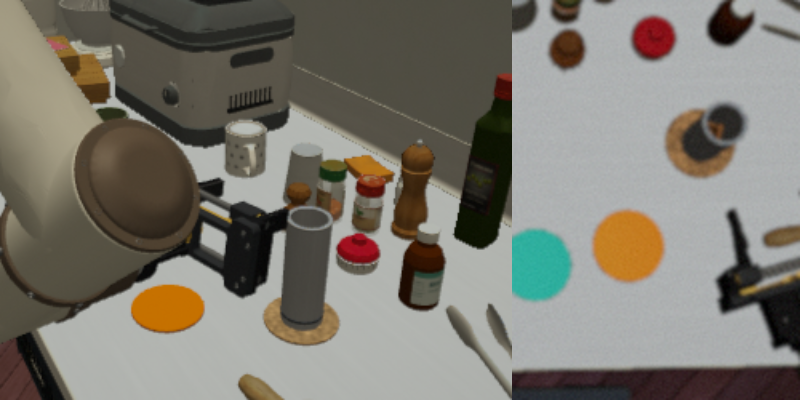

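The picture shows the gripper left of and clear of the pot, with the way ahead free (pot mouth at crop (310,215)).

Request:
arm_command(deltas=[[0,0,0,-15.9,0.2,2.4,-1],[0,0,0,-15.9,0.2,2.4,-1],[0,0,0,-15.9,0.2,2.4,-1],[0,0,0,-15.9,0.2,2.4,-1],[0,0,0,-15.9,0.2,2.4,-1],[0,0,0,-15.9,0.2,2.4,-1],[0,0,0,-15.9,0.2,2.4,-1]])

```text
time_s: 6.75
tcp_pos: [0.4604, -0.235, 0.0788]
ee_rot: [[0.129, 0.265, 0.956], [0.047, -0.964, 0.261], [0.991, 0.012, -0.137]]
wrist_force: [-0.0, 0.3, 0.8]
gripper_width: 1.0
gripper_force: 0.0
```

Request:
arm_command(deltas=[[0,0,0,0.4,0,2.5,-1],[0,0,0,0.7,0,5,-1],[0,0,0,1.0,0,7.5,-1],[0,0,0,1.4,0,10,-1],[0,0,0,1.6,0,11.5,-1],[0,0,0,1.8,0,12.7,-1],[0,0,0,1.8,0,12.7,-1],[0,0,0,1.8,0,12.7,-1]])

```text
time_s: 7.42
tcp_pos: [0.5837, -0.201, 0.0812]
ee_rot: [[0.127, 0.264, 0.956], [0.049, -0.964, 0.26], [0.991, 0.014, -0.135]]
wrist_force: [-0.3, -0.3, 1.0]
gripper_width: 0.997
gripper_force: 0.0
```

```bash
python3 log.py; python3 - <<'E'
from h import *
S=capture("scene");T=capture("top")
a=cv2.resize(S["pixels"][190:330,300:460],(480,420),interpolation=2); b=cv2.resize(T["pixels"][150:290,360:460],(300,420),interpolation=2)
cv2.imwrite("pics/c4.png",np.hstack([a,b]))
print(proj(T,[sense()["tcp_pos"]*[1,1,0]+[0,0,z] for z in(.075,.165)]))
E
```

```text
7.4167 [ -49.638   43.969  -24.249 -110.831  -73.624 -109.676] [ 0.584 -0.201  0.081] [[0.1267486513740025, 0.2638287129200337, 0.9562056209905013], [0.04911632132005172, -0.9644670445373001, 0.2595975866248978], [0.9907181064030562, 0.01406165852395742, -0.1352031930270089]] [-0.257 -0.259  0.983] 0.996651332259211 0.0
[[421.6 197.3]
 [429.2 191.5]]
```

View pics/c4.png

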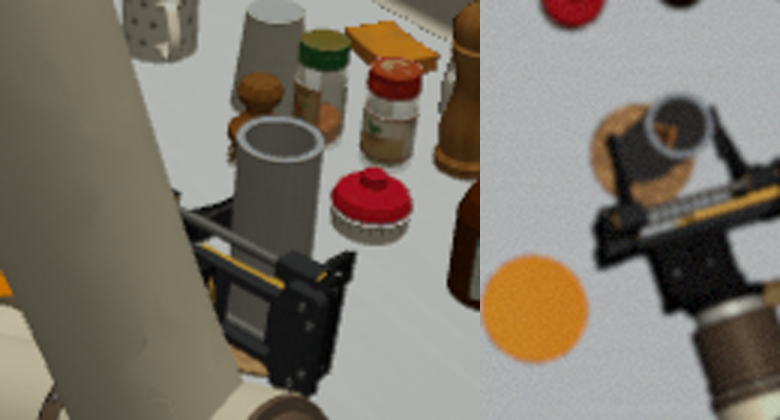

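The pot is between the fingers (rim at crop (678,127), fingertips at (612,140) and (712,110)). Closing and lifting.

Request:
arm_command(deltas=[[0,0,0,0,0,0,0.1],[0,0,0,0,0,0,0.3],[0,0,0,0,0,0,0.6],[0,0,0,0,0,0,1],[0,0,0,0,0,0,1],[0,0,0,0,0,0,1],[0,0,0,0,0,0,1],[0,0,0,0,0,0,1]])

```text
time_s: 8.18
tcp_pos: [0.5829, -0.2, 0.0776]
ee_rot: [[0.13, 0.264, 0.956], [0.041, -0.965, 0.261], [0.991, 0.006, -0.137]]
wrist_force: [-0.9, 5.8, 5.0]
gripper_width: 0.663
gripper_force: 29.8
```

Request:
arm_command(deltas=[[0,0,0,0,0,0,1],[0,0,0,0.5,0,0,1],[0,0,0,1.5,0,-0.2,1],[0,0,0,3,0,-0.4,1],[0,0,0,5,0,-0.7,1],[0,0,0,7,0,-1,1],[0,0,0,9,0,-1.3,1],[0,0,0,10,0,-1.4,1]])

```text
time_s: 8.85
tcp_pos: [0.5835, -0.2022, 0.1792]
ee_rot: [[0.133, 0.258, 0.957], [0.046, -0.966, 0.254], [0.99, 0.01, -0.141]]
wrist_force: [0.1, -0.9, -3.4]
gripper_width: 0.659
gripper_force: 29.6
```

```bash
python3 log.py
```

```text
8.85 [ -48.346   30.038  -23.509 -107.287  -67.776 -124.375] [ 0.583 -0.202  0.179] [[0.1334346543377574, 0.2581699109184456, 0.9568403681482742], [0.04604498906486809, -0.9660463726093628, 0.2542326984286413], [0.9899873999217259, 0.010134252052030676, -0.1407914945284925]] [ 0.081 -0.936 -3.414] 0.6591997772775091 29.641232174399192
```

```bash
cat > s4.py <<'E'
from path import *
from station import sense
import sys
np.set_printoptions(precision=2,suppress=True)
def seq(W,q=None):
    q=sense()["joints"] if q is None else q
    for w in W:
        A=FK(q); d=delta(*A,*w); n=int(max(np.linalg.norm(d[:3])/.12,np.linalg.norm(d[3:])/4,1))+1
        f=follow(q,*w,n=n)
        z=min(x[2] for s in f for x in pts(s)); v=max(np.abs(np.diff([q]+f,axis=0)).max(0))*12
        print("D",d,"rows",n,"q",f[-1].round(0),"wmin",z.round(3),"v",v.round(0)); q=f[-1]
    return q
if __name__=="__main__":
    kw=dict(d=.0874,xl=-.012)
    up=lambda w,z:(w[0]+[0,0,z],w[1])
    P0=pour(15,30,8,-1,0,zl=.07,**kw)
    h=pour(15,10,8,-1,-45,zl=.07,**kw)
    W=[(C([.58,-.07,.25]),h[1]),up(P0,.08),P0]+[pour(15,30,8,-1,a,zl=z,**kw) for a,z in((8,.06),(15,.05),(22,.046),(30,.046),(38,.046))]
    for w in W: print(w[0])
    seq(W)
E
python3 s4.py
```

```text
[ 0.58 -0.07  0.25]
[0.6  0.09 0.18]
[0.6  0.09 0.1 ]
[0.6  0.09 0.1 ]
[0.59 0.1  0.1 ]
[0.59 0.1  0.11]
[0.58 0.11 0.11]
[0.58 0.12 0.12]
D [  0.06   0.07  -0.79   7.57 -12.79   2.03] rows 7 q [ -38.   19.  -30. -112.  -65.  -82.] wmin 0.227 v 79.0
D [  0.03   0.33  -0.79   5.81 -14.68   7.99] rows 8 q [ -24.   35.  -30. -117.  -78.  -22.] wmin 0.179 v 109.0
D [-0.  0.  0. -0. -8.  0.] rows 2 q [ -24.   48.  -30. -118.  -84.  -11.] wmin 0.099 v 74.0
D [-0.02  0.   -0.14  0.48  0.19 -0.07] rows 2 q [ -24.   48.  -30. -119.  -85.   -2.] wmin 0.095 v 54.0
D [-0.02  0.   -0.12  0.55  0.05 -0.08] rows 2 q [ -24.   49.  -31. -119.  -87.    6.] wmin 0.09 v 49.0
D [-0.02  0.   -0.12  0.52  0.66 -0.07] rows 2 q [ -23.   49.  -31. -119.  -88.   13.] wmin 0.09 v 45.0
D [-0.02  0.   -0.14  0.48  1.19 -0.07] rows 2 q [ -23.   49.  -32. -119.  -89.   22.] wmin 0.093 v 49.0
D [-0.02 -0.   -0.14  0.48  1.19 -0.07] rows 2 q [ -23.   48.  -33. -119.  -91.   30.] wmin 0.096 v 50.0
```

```bash
sed -i 's/P0=pour(15,30,8,-1,0,zl=.07/P0=pour(15,30,8,-1,0,zl=.09/; s/((8,.06),(15,.05),(22,.046),(30,.046),(38,.046))/((8,.077),(15,.068),(22,.057),(30,.05),(38,.048))/; s/up(P0,.08)/up(P0,.06)/' s4.py; python3 s4.py | grep D
```

```text
D [  0.06   0.07  -0.79   7.57 -12.79   2.03] rows 7 q [ -38.   19.  -30. -112.  -65.  -82.] wmin 0.227 v 79.0
D [  0.03   0.33  -0.79   5.81 -14.68   7.99] rows 8 q [ -24.   35.  -30. -117.  -78.  -22.] wmin 0.179 v 109.0
D [-0.  0.  0. -0. -6.  0.] rows 2 q [ -24.   45.  -30. -118.  -83.  -14.] wmin 0.119 v 56.0
D [-0.02  0.   -0.14  0.48 -0.11 -0.07] rows 2 q [ -24.   46.  -30. -119.  -84.   -4.] wmin 0.112 v 56.0
D [-0.02  0.   -0.12  0.54  0.15 -0.08] rows 2 q [ -24.   46.  -31. -119.  -86.    4.] wmin 0.108 v 48.0
D [-0.02  0.   -0.12  0.7  -0.02 -0.1 ] rows 2 q [ -23.   47.  -31. -119.  -88.   12.] wmin 0.102 v 50.0
D [-0.02 -0.   -0.14  0.74  0.54 -0.1 ] rows 2 q [ -23.   48.  -32. -119.  -89.   21.] wmin 0.099 v 54.0
D [-0.02 -0.   -0.14  0.58  1.01 -0.08] rows 2 q [ -23.   48.  -33. -119.  -90.   30.] wmin 0.099 v 52.0
```

Request:
arm_command(deltas=[[0.01,0.01,-0.1,1,-1.7,0.2,1],[0.02,0.02,-0.21,2.1,-3.5,0.5,1],[0.03,0.03,-0.32,3.2,-5.3,0.8,1],[0.03,0.04,-0.44,4.3,-7.2,1.1,1],[0.04,0.05,-0.56,5.4,-9.1,1.4,1],[0.05,0.06,-0.68,6.5,-11,1.7,1],[0.06,0.07,-0.79,7.6,-12.8,2,1],[0.06,0.07,-0.79,7.6,-12.8,2,1]])

```text
time_s: 9.52
tcp_pos: [0.5784, -0.0671, 0.2504]
ee_rot: [[-0.174, 0.304, 0.937], [0.694, -0.637, 0.336], [0.698, 0.709, -0.1]]
wrist_force: [0.6, 0.5, -3.3]
gripper_width: 0.665
gripper_force: 29.6
```

Request:
arm_command(deltas=[[0,0.04,-0.1,0.7,-1.9,1,1],[0.01,0.08,-0.2,1.5,-3.8,2,1],[0.01,0.12,-0.3,2.2,-5.6,3,1],[0.02,0.17,-0.4,2.9,-7.4,4,1],[0.02,0.21,-0.5,3.6,-9.2,5,1],[0.02,0.25,-0.6,4.4,-11,6,1],[0.03,0.29,-0.7,5.1,-12.8,7,1],[0.03,0.33,-0.79,5.8,-14.7,8,1]])

```text
time_s: 10.18
tcp_pos: [0.6, 0.0918, 0.1763]
ee_rot: [[-0.607, 0.005, 0.795], [0.795, 0.006, 0.606], [-0.002, 1.0, -0.007]]
wrist_force: [0.6, -0.2, -2.9]
gripper_width: 0.663
gripper_force: 29.6
```

```bash
python3 log.py; python3 - <<'E'
from h import *
S=capture("scene");T=capture("top")
a=cv2.resize(S["pixels"][110:310,220:420],(400,400),interpolation=2); b=cv2.resize(T["pixels"][130:290,240:400],(400,400),interpolation=2)
cv2.imwrite("pics/c5.png",np.hstack([a,b]))
E
sed -i 's/W=\[(C.*h\[1\]),up(P0,.06),P0\]/W=[P0]/' s4.py; python3 s4.py
```

```text
10.1833 [ -23.441   35.384  -29.933 -116.789  -77.863  -21.795] [0.6   0.092 0.176] [[-0.6065197943988285, 0.004620157819500732, 0.7950549623416772], [0.795066762673462, 0.0055454496864140584, 0.6064965712019453], [-0.001606827415660545, 0.9999739507254668, -0.007036758924243892]] [ 0.607 -0.207 -2.876] 0.6627559445789822 29.63468436315452
[0.6  0.09 0.12]
[0.6  0.09 0.12]
[0.59 0.1  0.12]
[0.59 0.1  0.12]
[0.58 0.11 0.12]
[0.58 0.12 0.12]
D [-0.01 -0.01 -0.   -0.32 -5.61  0.02] rows 2 q [ -24.   45.  -30. -118.  -83.  -14.] wmin 0.119 v 54.0
D [-0.02  0.   -0.14  0.48 -0.11 -0.07] rows 2 q [ -24.   46.  -30. -119.  -84.   -4.] wmin 0.112 v 56.0
D [-0.02  0.   -0.12  0.54  0.15 -0.08] rows 2 q [ -24.   46.  -31. -119.  -86.    4.] wmin 0.108 v 48.0
D [-0.02  0.   -0.12  0.7  -0.02 -0.1 ] rows 2 q [ -23.   47.  -31. -119.  -88.   12.] wmin 0.102 v 50.0
D [-0.02 -0.   -0.14  0.74  0.54 -0.1 ] rows 2 q [ -23.   48.  -32. -119.  -89.   21.] wmin 0.099 v 54.0
D [-0.02 -0.   -0.14  0.58  1.01 -0.08] rows 2 q [ -23.   48.  -33. -119.  -90.   30.] wmin 0.099 v 52.0
```

View pics/c5.png

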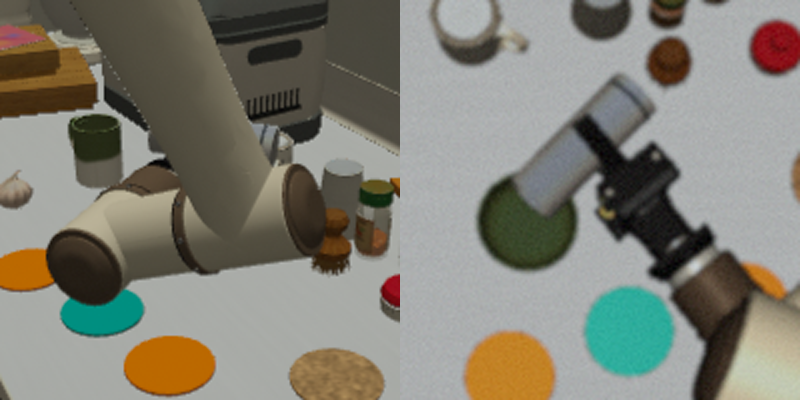

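The pot is held level with its mouth over the bowl (top crop: mouth (540,205), bowl (527,220)), and the base is clear of the brush at (668,62). Tipping slowly.

Request:
arm_command(deltas=[[0,0,0,0,-1.5,0,1],[0,0,0,-0.1,-3,0,1],[-0.01,-0.01,0,-0.2,-4.5,0,1],[-0.01,-0.01,0,-0.3,-5.6,0,1],[-0.01,-0.01,0,-0.3,-5.6,0,1]])

```text
time_s: 10.7
tcp_pos: [0.601, 0.0885, 0.119]
ee_rot: [[-0.597, 0.003, 0.802], [0.802, -0.007, 0.597], [0.007, 1.0, 0.002]]
wrist_force: [0.8, -0.7, -2.4]
gripper_width: 0.661
gripper_force: 29.6
```

Request:
arm_command(deltas=[[-0.01,0,-0.05,0.2,0,0,1],[-0.01,0,-0.1,0.3,-0.1,0,1],[-0.02,0,-0.14,0.5,-0.1,-0.1,1],[-0.02,0,-0.14,0.5,-0.1,-0.1,1]])

```text
time_s: 11.03
tcp_pos: [0.5971, 0.0926, 0.1215]
ee_rot: [[-0.591, -0.103, 0.8], [0.795, 0.094, 0.599], [-0.137, 0.99, 0.026]]
wrist_force: [0.4, -0.1, -3.3]
gripper_width: 0.659
gripper_force: 29.6
```

Request:
arm_command(deltas=[[0,0,-0.03,0.1,0,0,1],[-0.01,0,-0.06,0.2,0.1,0,1],[-0.01,0,-0.09,0.4,0.1,0,1],[-0.02,0,-0.12,0.5,0.1,-0.1,1],[-0.02,0,-0.12,0.5,0.1,-0.1,1],[-0.02,0,-0.12,0.5,0.1,-0.1,1]])

```text
time_s: 11.53
tcp_pos: [0.5934, 0.0963, 0.1222]
ee_rot: [[-0.574, -0.19, 0.797], [0.779, 0.176, 0.602], [-0.254, 0.966, 0.047]]
wrist_force: [-0.2, -0.6, -3.6]
gripper_width: 0.663
gripper_force: 29.6
```

Request:
arm_command(deltas=[[0,0,-0.03,0.2,0,0,1],[-0.01,0,-0.06,0.4,0,0,1],[-0.01,0,-0.09,0.5,0,0,1],[-0.02,0,-0.12,0.7,0,-0.1,1],[-0.02,0,-0.12,0.7,0,-0.1,1],[-0.02,0,-0.12,0.7,0,-0.1,1],[-0.02,0,-0.12,0.7,0,-0.1,1],[-0.02,0,-0.12,0.7,0,-0.1,1]])

```text
time_s: 12.2
tcp_pos: [0.5884, 0.1015, 0.1204]
ee_rot: [[-0.546, -0.274, 0.792], [0.752, 0.256, 0.607], [-0.369, 0.927, 0.066]]
wrist_force: [-0.6, -0.2, -3.1]
gripper_width: 0.665
gripper_force: 29.6
```

Request:
arm_command(deltas=[[0,0,-0.03,0.1,0.1,0,1],[-0.01,0,-0.06,0.3,0.2,0,1],[-0.01,0,-0.09,0.5,0.3,0,1],[-0.02,0,-0.12,0.6,0.4,-0.1,1],[-0.02,0,-0.14,0.7,0.5,-0.1,1],[-0.02,0,-0.14,0.7,0.5,-0.1,1],[-0.02,0,-0.14,0.7,0.5,-0.1,1],[-0.02,0,-0.14,0.7,0.5,-0.1,1]])

```text
time_s: 12.87
tcp_pos: [0.5823, 0.1076, 0.1223]
ee_rot: [[-0.501, -0.363, 0.785], [0.71, 0.346, 0.613], [-0.495, 0.865, 0.084]]
wrist_force: [0.0, -0.1, -3.8]
gripper_width: 0.665
gripper_force: 29.6
```

```bash
python3 log.py; python3 - <<'E'
from h import *
S=capture("scene");T=capture("top")
a=cv2.resize(S["pixels"][150:270,230:350],(400,400),interpolation=2); b=cv2.resize(T["pixels"][160:270,240:350],(400,400),interpolation=2)
cv2.imwrite("pics/c6.png",np.hstack([a,b]))
E
```

```text
12.8667 [ -23.271   48.167  -32.088 -119.108  -90.12    21.224] [0.582 0.108 0.122] [[-0.5013621595950011, -0.36327836996835755, 0.785280084326204], [0.7099487362078074, 0.346066085925995, 0.6133604618238765], [-0.4945793939128216, 0.8650243291867548, 0.08440457944822162]] [ 0.046 -0.132 -3.799] 0.66497201810326 29.61235141439829
```

View pics/c6.png

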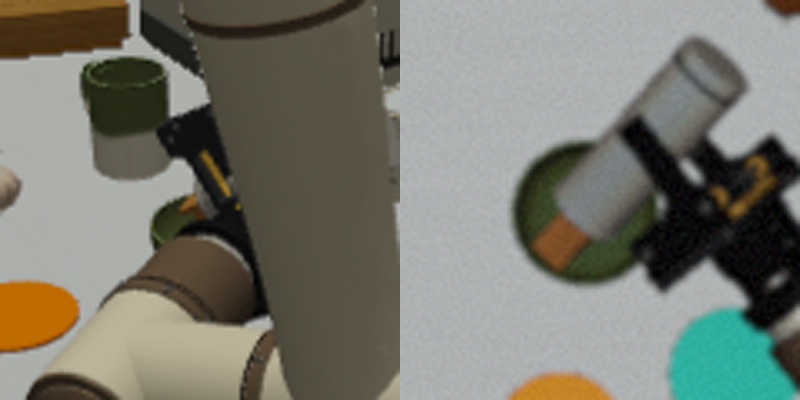

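The scoop's head is out, lying in the bowl (crop (560,240)) with its handle still in the pot. I'll tip a little more and draw the pot back along its axis.

Request:
arm_command(deltas=[[0,0,-0.03,0.1,0.2,0,1],[-0.01,0,-0.06,0.2,0.4,0,1],[-0.01,0,-0.06,-0.4,0.4,0,1],[-0.01,0,-0.06,-1.2,0.4,0,1],[-0.01,0,-0.06,-2,0.4,0,1],[-0.01,0,-0.06,-2.8,0.4,0,1],[-0.01,0,-0.06,-3.6,0.4,0,1],[-0.01,0,-0.06,-4,0.4,0,1]])

```text
time_s: 13.63
tcp_pos: [0.6017, 0.0794, 0.1467]
ee_rot: [[-0.476, -0.402, 0.782], [0.688, 0.383, 0.617], [-0.548, 0.831, 0.094]]
wrist_force: [-0.3, -0.6, -2.8]
gripper_width: 0.663
gripper_force: 29.6
```

```bash
python3 log.py; python3 - <<'E'
from h import *
T=capture("top")
cv2.imwrite("pics/c7.png",cv2.resize(T["pixels"][160:270,240:350],(400,400),interpolation=2))
E
```

```text
13.6333 [ -25.245   44.336  -28.554 -116.908  -87.677   18.086] [0.602 0.079 0.147] [[-0.4764695014021777, -0.40242210296345593, 0.7816861680239899], [0.687887594668076, 0.3830627424763772, 0.6165010887486295], [-0.5475285118926037, 0.8314561842772872, 0.09430345853533019]] [-0.298 -0.636 -2.824] 0.663306853582124 29.633555272230296
```

View pics/c7.png

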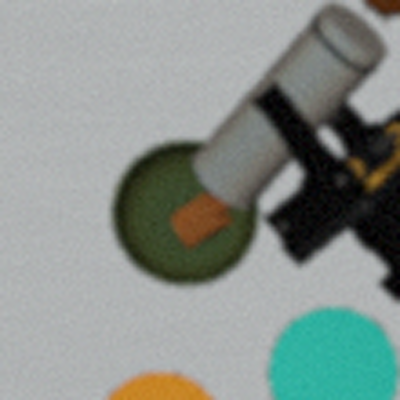

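The scoop moved back with the pot, with only its head out (crop (200,222)). I'll tip steeper over the bowl.

```bash
cat > s5.py <<'E'
from s4 import *
kw=dict(d=.0874)
W=[pour(15,30,8,-1,a,xl=x,zl=z,**kw) for a,x,z in((43,-.04,.068),(52,-.035,.064),(60,-.03,.06))]
for w in W: print(w[0])
q=seq(W)
P,R=W[-1]; a=R@C([.99,0,-.139]); print(a)
mh=C([a[0],a[1],0])/np.hypot(a[0],a[1]); seq([(P-.05*a-.02*mh,R),(P-.09*a-.03*mh,R)],q)
E
python3 s5.py
```

```text
[0.59 0.1  0.15]
[0.58 0.11 0.15]
[0.57 0.13 0.15]
D [-0.01  0.01 -0.16  1.97  1.47  0.5 ] rows 2 q [ -24.   44.  -30. -118.  -88.   29.] wmin 0.121 v 66.0
D [-0.02  0.   -0.16  1.19  1.38 -0.17] rows 2 q [ -23.   45.  -32. -118.  -90.   40.] wmin 0.119 v 65.0
D [-0.02 -0.   -0.14  1.1   1.34 -0.15] rows 2 q [ -22.   45.  -33. -118.  -92.   50.] wmin 0.116 v 59.0
[-0.35  0.35 -0.87]
D [-0.    0.   -0.   -5.94 -1.73  0.83] rows 2 q [ -24.   38.  -28. -116.  -87.   39.] wmin 0.137 v 67.0
D [-0.   -0.    0.   -4.46 -0.87  0.63] rows 2 q [ -25.   34.  -24. -114.  -84.   31.] wmin 0.176 v 47.0
```

Request:
arm_command(deltas=[[0,0,-0.04,0.5,0.4,0.1,1],[0,0,-0.08,1,0.7,0.2,1],[-0.01,0.01,-0.12,1.5,1.1,0.4,1],[-0.01,0.01,-0.16,2,1.5,0.5,1],[-0.01,0.01,-0.16,2,1.5,0.5,1]])

```text
time_s: 14.1
tcp_pos: [0.5883, 0.1041, 0.1473]
ee_rot: [[-0.417, -0.48, 0.772], [0.612, 0.479, 0.629], [-0.672, 0.735, 0.094]]
wrist_force: [-0.2, -1.1, -3.0]
gripper_width: 0.664
gripper_force: 29.6
```

Request:
arm_command(deltas=[[0,0,-0.04,0.3,0.3,0,1],[-0.01,0,-0.08,0.6,0.7,-0.1,1],[-0.01,0,-0.12,0.9,1,-0.1,1],[-0.02,0,-0.16,1.2,1.4,-0.2,1],[-0.02,0,-0.16,1.2,1.4,-0.2,1]])

```text
time_s: 14.52
tcp_pos: [0.5754, 0.1163, 0.1492]
ee_rot: [[-0.334, -0.555, 0.762], [0.53, 0.558, 0.639], [-0.78, 0.617, 0.108]]
wrist_force: [0.2, 0.4, -3.3]
gripper_width: 0.661
gripper_force: 29.6
```

Request:
arm_command(deltas=[[0,0,-0.04,0.3,0.3,0,1],[-0.01,0,-0.08,0.6,0.7,-0.1,1],[-0.01,0,-0.11,0.9,1,-0.1,1],[-0.02,0,-0.14,1.1,1.3,-0.2,1],[-0.02,0,-0.14,1.1,1.3,-0.2,1],[-0.02,0,-0.14,1.1,1.3,-0.2,1]])

```text
time_s: 15.02
tcp_pos: [0.5638, 0.1276, 0.1486]
ee_rot: [[-0.252, -0.611, 0.751], [0.448, 0.614, 0.65], [-0.858, 0.5, 0.119]]
wrist_force: [0.4, 0.1, -2.8]
gripper_width: 0.664
gripper_force: 29.6
```

```bash
python3 log.py; python3 - <<'E'
from h import *
T=capture("top"); I=T["pixels"]; np.save("t.npy",I)
h=cv2.cvtColor(I,cv2.COLOR_BGR2HSV)[195:245,265:320]; m=(h[...,0]<18)&(h[...,1]>110)&(h[...,2]>50)
ys,xs=np.nonzero(m); print(m.sum(), [xs.min()+265,xs.max()+265,ys.min()+195,ys.max()+195] if m.any() else 0)
for r in m[::1]: print(''.join('#' if x else '.' for x in r)) if r.any() else 0
E
```

```text
15.0167 [ -21.905   45.697  -33.466 -117.95   -91.809   50.124] [0.564 0.128 0.149] [[-0.25183112159082877, -0.6106601338372734, 0.7507831159130771], [0.4482112172781131, 0.613973707609688, 0.6497253197083255], [-0.8577224439784572, 0.5001304702833623, 0.11908703451579239]] [ 0.414  0.084 -2.791] 0.6635861216227272 29.636274908843916
16 [np.int64(291), np.int64(317), np.int64(212), np.int64(236)]
...........................................#...........
...........................................#...........
..........................##.................#.........
...............................................##......
..............................................#...#.#..
..............................................#........
..................................................#....
.............................................#...#.....
.............................................#.#.......
```

Request:
arm_command(deltas=[[0,0,0,-0.7,-0.2,0.1,1],[0,0,0,-1.4,-0.4,0.2,1],[0,0,0,-2.1,-0.6,0.3,1],[0,0,0,-2.8,-0.8,0.4,1],[0,0,0,-3.5,-1,0.5,1],[0,0,0,-4.3,-1.2,0.6,1],[0,0,0,-5.1,-1.5,0.7,1],[0,0,0,-5.9,-1.7,0.8,1]])

```text
time_s: 15.73
tcp_pos: [0.595, 0.0957, 0.1928]
ee_rot: [[-0.25, -0.612, 0.75], [0.447, 0.615, 0.65], [-0.859, 0.498, 0.12]]
wrist_force: [0.2, -0.9, -3.1]
gripper_width: 0.664
gripper_force: 29.6
```

```bash
python3 log.py; python3 - <<'E'
from h import *
T=capture("top");S=capture("scene")
cv2.imwrite("pics/c8.png",np.hstack([cv2.resize(T["pixels"][160:270,240:350],(400,400),interpolation=2),cv2.resize(S["pixels"][150:270,230:350],(400,400),interpolation=2)]))
h=cv2.cvtColor(T["pixels"],cv2.COLOR_BGR2HSV)[190:250,260:325]; m=(h[...,0]<18)&(h[...,1]>110)&(h[...,2]>50)
for r in m: print(''.join('#' if x else '.' for x in r)) if r.any() else 0
E
```

```text
15.7333 [ -23.841   38.478  -28.55  -115.933  -86.832   39.197] [0.595 0.096 0.193] [[-0.25023338089802105, -0.6118018226397379, 0.7503877563626957], [0.44677167640629906, 0.6146264172223901, 0.6500995588473151], [-0.8589402332208284, 0.49792860639559877, 0.11953567955838862]] [ 0.186 -0.933 -3.071] 0.6638905228681194 29.63617913545022
.............................................................##..
....................................#########..##................
..................................##############................#
.................................#############...................
................................############.....................
..............................#############......................
.............................##############......................
...........................################....................#.
...........................#################.....................
...........................################....................##
............................##############.......................
.............................###########.........................
.............................#########...........................
..............................########...........................
..............................#####..............................
...............................###...............................
```

Request:
arm_command(deltas=[[0,0,0,-0.7,-0.2,0.1,1],[0,0,0,-1.4,-0.4,0.2,1],[0,0,0,-2.1,-0.5,0.3,1],[0,0,0,-2.8,-0.6,0.4,1],[0,0,0,-3.6,-0.8,0.5,1],[0,0,0,-4.5,-0.9,0.6,1],[0,0,0,-4.5,-0.9,0.6,1]])

```text
time_s: 16.42
tcp_pos: [0.617, 0.0737, 0.2289]
ee_rot: [[-0.247, -0.613, 0.75], [0.446, 0.616, 0.65], [-0.86, 0.495, 0.122]]
wrist_force: [-0.2, -0.5, -3.0]
gripper_width: 0.662
gripper_force: 29.6
```

```bash
python3 log.py; python3 - <<'E'
from h import *
T=capture("top");S=capture("scene")
cv2.imwrite("pics/c8.png",np.hstack([cv2.resize(T["pixels"][160:270,240:350],(400,400),interpolation=2),cv2.resize(S["pixels"][150:270,230:350],(400,400),interpolation=2)]))
E
```

```text
16.4167 [ -24.864   33.897  -24.567 -114.429  -83.722   31.422] [0.617 0.074 0.229] [[-0.2465718980834074, -0.6133688530527664, 0.750320564279215], [0.44601929773026616, 0.6155348547036807, 0.649756591884314], [-0.8603889150423463, 0.49486916730551356, 0.12180074762743279]] [-0.249 -0.484 -2.981] 0.6622311084872017 29.635195039663813
```

View pics/c8.png

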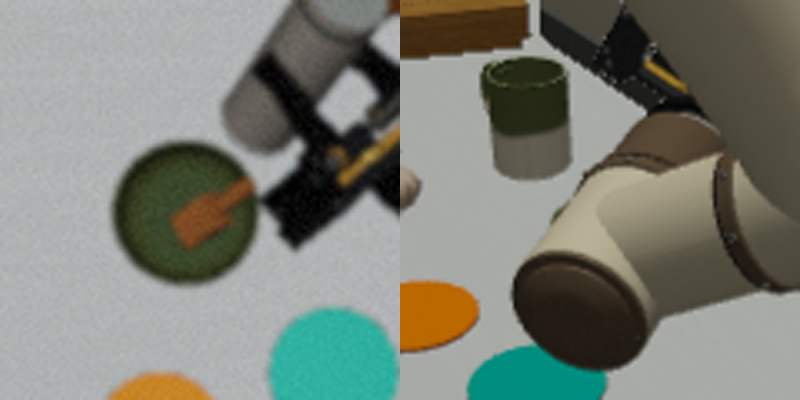

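The scoop lies in the bowl: head on the floor at crop (200,220), handle leaning on the rim. Now the pot goes back to the mat.

```bash
cat > s6.py <<'E'
from s4 import *
kw=dict(d=.0874,xl=-.012)
A=pour(15,30,8,-1,15,zl=.07,**kw); h=pour(15,10,8,-1,-40,zl=.07,**kw); R=Rg(15,8,-1)
seq([(C([.60,.05,.25]),A[1]),(C([.58,-.07,.25]),h[1]),(C([.583,-.2005,.18]),R),(C([.583,-.2005,.09]),R)])
E
python3 s6.py
```

```text
D [ 0.11  0.    0.78 -2.66  0.61 -2.5 ] rows 7 q [ -27.   27.  -27. -112.  -77.  -19.] wmin 0.198 v 92.0
D [ 0.05 -0.35  0.95 -8.14 -1.83 -8.85] rows 9 q [ -38.   19.  -31. -113.  -65.  -76.] wmin 0.239 v 93.0
D [ -0.04  -0.08   0.88 -14.25   2.32  -3.29] rows 8 q [ -48.   30.  -24. -107.  -68. -125.] wmin 0.22 v 79.0
D [ 0.   -0.    0.   -8.91 -0.    1.25] rows 3 q [ -50.   43.  -25. -111.  -73. -112.] wmin 0.13 v 57.0
```

Request:
arm_command(deltas=[[0.02,0,0.11,-0.8,0.1,-0.4,1],[0.03,0,0.22,-1.2,0.2,-0.7,1],[0.05,0,0.33,-1.6,0.3,-1,1],[0.06,0,0.44,-1.9,0.4,-1.4,1],[0.08,0,0.55,-2.2,0.5,-1.8,1],[0.1,0,0.67,-2.5,0.6,-2.2,1],[0.11,0,0.78,-2.7,0.6,-2.5,1],[0.11,0,0.78,-2.7,0.6,-2.5,1]])

```text
time_s: 17.18
tcp_pos: [0.5996, 0.05, 0.2502]
ee_rot: [[-0.578, -0.18, 0.796], [0.776, 0.183, 0.604], [-0.255, 0.966, 0.034]]
wrist_force: [-0.5, 0.5, -2.7]
gripper_width: 0.663
gripper_force: 29.6
```

Request:
arm_command(deltas=[[0.01,-0.04,0.11,-1,-0.2,-1.1,1],[0.01,-0.08,0.23,-2,-0.4,-2.2,1],[0.02,-0.13,0.34,-3,-0.7,-3.3,1],[0.03,-0.17,0.46,-4,-0.9,-4.4,1],[0.03,-0.21,0.57,-5,-1.1,-5.5,1],[0.04,-0.26,0.69,-6.1,-1.4,-6.6,1],[0.04,-0.3,0.81,-7.1,-1.6,-7.7,1],[0.05,-0.34,0.92,-8.1,-1.8,-8.8,1]])

```text
time_s: 17.85
tcp_pos: [0.5794, -0.0697, 0.2483]
ee_rot: [[-0.21, 0.266, 0.941], [0.758, -0.564, 0.328], [0.618, 0.782, -0.083]]
wrist_force: [0.9, 0.4, -3.7]
gripper_width: 0.661
gripper_force: 29.6
```

Request:
arm_command(deltas=[[0,-0.01,0.11,-1.8,0.3,-0.4,1],[-0.01,-0.02,0.22,-3.6,0.6,-0.8,1],[-0.01,-0.03,0.33,-5.4,0.9,-1.2,1],[-0.02,-0.04,0.44,-7.2,1.2,-1.6,1],[-0.02,-0.05,0.55,-9,1.5,-2,1],[-0.03,-0.06,0.66,-10.8,1.8,-2.5,1],[-0.03,-0.07,0.77,-12.5,2.1,-2.9,1],[-0.04,-0.08,0.88,-14.2,2.3,-3.3,1]])

```text
time_s: 18.52
tcp_pos: [0.5857, -0.2017, 0.1826]
ee_rot: [[0.118, 0.268, 0.956], [0.065, -0.963, 0.262], [0.991, 0.031, -0.131]]
wrist_force: [0.8, 0.5, -1.9]
gripper_width: 0.66
gripper_force: 29.6
```

```bash
python3 log.py; python3 - <<'E'
from s4 import *
np.set_printoptions(precision=3,suppress=True)
R=Rg(15,8,-1); s=sense(); a=s["ee_rot"]@C([.991,.006,-.137]); print("axis",a)
seq([(C([.583,-.2,.16]),R),(C([.583,-.2,.09]),R),(C([.583,-.2,.0775]),R)])
E
```

```text
18.5167 [ -48.221   30.055  -23.111 -107.202  -68.283 -123.478] [ 0.586 -0.202  0.183] [[0.1183712763193814, 0.2680278904817347, 0.9561115472926953], [0.06516885366662183, -0.962902193156797, 0.2618632981645363], [0.9908285731923051, 0.031311600689546255, -0.13144703194807902]] [ 0.786  0.456 -1.864] 0.6604465446226908 29.63440101411834
axis [-0.012  0.023  1.   ]
D [-0.005 -0.008  0.032 -2.264 -0.303  0.087] rows 2 q [ -49.   33.  -24. -108.  -69. -122.] wmin 0.2 v 16.0
D [ 0.    -0.     0.    -6.932 -0.     0.974] rows 2 q [ -50.   43.  -25. -111.  -73. -112.] wmin 0.13 v 63.0
D [ 0.     0.    -0.    -1.238  0.     0.174] rows 2 q [ -50.   44.  -25. -111.  -74. -110.] wmin 0.118 v 11.0
```

Request:
arm_command(deltas=[[0,0,0.02,-1.1,-0.1,0,1],[0,-0.01,0.03,-2.3,-0.3,0.1,1],[0,-0.01,0.03,-4,-0.3,0.3,1],[0,-0.01,0.03,-6,-0.3,0.6,1],[0,-0.01,0.03,-8,-0.3,0.9,1],[0,-0.01,0.03,-9.2,-0.3,1.1,1],[0,-0.01,0.03,-9.2,-0.3,1.1,1],[0,-0.01,0.03,-9.2,-0.3,1.1,1]])

```text
time_s: 19.18
tcp_pos: [0.5844, -0.2006, 0.0897]
ee_rot: [[0.136, 0.265, 0.955], [0.041, -0.964, 0.262], [0.99, 0.003, -0.142]]
wrist_force: [0.6, 0.4, -2.6]
gripper_width: 0.659
gripper_force: 29.6
```

```bash
python3 log.py; python3 - <<'E'
from s4 import *
np.set_printoptions(precision=3,suppress=True)
s=sense(); print("axis",s["ee_rot"]@C([.991,.006,-.137]))
seq([(C([.583,-.2,.0775]),Rg(15,8,-1))])
E
```

```text
19.1833 [ -49.371   42.495  -24.155 -110.347  -72.68  -111.872] [ 0.584 -0.201  0.09 ] [[0.1358720583810405, 0.2650956287054896, 0.9546010116234638], [0.04051136785677188, -0.964217226499202, 0.2619999412148023], [0.9898977789780481, 0.0030737214297577903, -0.14174956582261483]] [ 0.611  0.375 -2.554] 0.6592207460489063 29.64064294450509
axis [ 0.005 -0.002  1.   ]
D [-0.006  0.003  0.004 -1.227 -0.098  0.06 ] rows 2 q [ -50.   44.  -25. -111.  -74. -110.] wmin 0.118 v 12.0
```

Request:
arm_command(deltas=[[0,0,0,-0.3,0,0,1],[0,0,0,-0.5,0,0,1],[0,0,0,-0.8,0,0,1],[0,0,0,-1.0,0,0.1,1],[0,0,0,-1.1,0,0.1,1],[0,0,0,-1.2,0,0.1,1],[0,0,0,-1.2,0,0.1,1]])

```text
time_s: 19.77
tcp_pos: [0.5839, -0.2019, 0.079]
ee_rot: [[0.134, 0.264, 0.955], [0.042, -0.964, 0.261], [0.99, 0.005, -0.141]]
wrist_force: [0.6, -0.0, -3.0]
gripper_width: 0.66
gripper_force: 29.6
```

```bash
python3 log.py
```

```text
19.7667 [ -49.616   44.049  -24.036 -110.605  -73.311 -110.367] [ 0.584 -0.202  0.079] [[0.13427953532497625, 0.2643646133082973, 0.9550289826090427], [0.042031880248802105, -0.9644093869033243, 0.26105144223984783], [0.990051679174203, 0.005087797471276906, -0.1406121861050188]] [ 0.581 -0.026 -3.033] 0.6604513964932766 29.640793164799106
```

Still no contact force, so I lower 1 mm at a time.

Request:
arm_command(deltas=[[0,0,0,-0.1,0,0,1],[0,0,0,-0.1,0,0,1],[0,0,0,-0.1,0,0,1]])

```text
time_s: 20.02
tcp_pos: [0.5838, -0.2019, 0.0781]
ee_rot: [[0.134, 0.264, 0.955], [0.042, -0.964, 0.261], [0.99, 0.005, -0.141]]
wrist_force: [0.2, 0.1, -3.1]
gripper_width: 0.662
gripper_force: 29.6
```

Request:
arm_command(deltas=[[0,0,0,-0.1,0,0,1],[0,0,0,-0.1,0,0,1],[0,0,0,-0.1,0,0,1]])

```text
time_s: 20.27
tcp_pos: [0.5838, -0.202, 0.0777]
ee_rot: [[0.133, 0.265, 0.955], [0.042, -0.964, 0.261], [0.99, 0.005, -0.139]]
wrist_force: [-0.3, 0.6, 0.1]
gripper_width: 0.66
gripper_force: 29.6
```

Request:
arm_command(deltas=[[0,0,0,-0.1,0,0,1],[0,0,0,-0.1,0,0,1],[0,0,0,-0.1,0,0,1]])

```text
time_s: 20.52
tcp_pos: [0.5839, -0.2019, 0.0776]
ee_rot: [[0.13, 0.265, 0.955], [0.042, -0.964, 0.262], [0.991, 0.006, -0.137]]
wrist_force: [-1.0, 0.4, 4.8]
gripper_width: 0.661
gripper_force: 29.6
```

Contact at the same height as at the grasp. Release and back off.

Request:
arm_command(deltas=[[0,0,0,0.1,0,0,1],[0,0,0,0.1,0,0,0.4],[0,0,0,0.1,0,0,0],[0,0,0,0.1,0,0,-0.5],[0,0,0,0.1,0,0,-1],[0,0,0,0.1,0,0,-1],[0,0,0,0.1,0,0,-1],[0,0,0,0.1,0,0,-1]])

```text
time_s: 21.18
tcp_pos: [0.5837, -0.2021, 0.0766]
ee_rot: [[0.135, 0.264, 0.955], [0.042, -0.965, 0.261], [0.99, 0.005, -0.141]]
wrist_force: [-0.9, -0.3, -0.8]
gripper_width: 0.947
gripper_force: 0.0
```

Request:
arm_command(deltas=[[0,0,0,-0.1,0,-1,-1],[0,0,0,-0.3,0,-3,-1],[0,0,0,-0.7,0,-5,-1],[0,0,0,-1,0,-7.5,-1],[0,0,0,-1.4,0,-10,-1],[0,0,0,-1.7,0,-12.5,-1],[0,0,0,-1.7,0,-13,-1],[0,0,0,-1.7,0,-13,-1]])

```text
time_s: 21.85
tcp_pos: [0.4559, -0.2377, 0.0785]
ee_rot: [[0.135, 0.262, 0.956], [0.041, -0.965, 0.258], [0.99, 0.004, -0.141]]
wrist_force: [0.2, 0.1, -0.3]
gripper_width: 0.999
gripper_force: 0.0
```

```bash
python3 log.py; python3 - <<'E'
from h import *
T=capture("top"); I=T["pixels"]; h=cv2.cvtColor(I,cv2.COLOR_BGR2HSV)
m=(h[...,0]<18)&(h[...,1]>110)&(h[...,2]>50); ys,xs=np.nonzero(m[190:250,260:325]); print("scoop",len(xs),xs.mean()+260,ys.mean()+190)
g=((h[...,0]>25)&(h[...,0]<60)&(h[...,1]>60))[190:250,260:325]; ys,xs=np.nonzero(g); print("bowl",xs.min()+260,xs.max()+260,ys.min()+190,ys.max()+190)
I0=cv2.imread("pics/top0.png"); sub=lambda J:J[150:250,370:470].astype(int)
d=np.abs(sub(I)-sub(I0)).sum(2)>90; print("diff px",d.sum())
for y in range(25,70,1): print(''.join('#' if x else '.' for x in d[y,20:85])) if d[y].any() else 0
# whole-scene bystander differences
D=(np.abs(cv2.blur(I,(3,3)).astype(int)-cv2.blur(I0,(3,3)))).sum(2)>110
n,l,st,c=cv2.connectedComponentsWithStats(D.astype(np.uint8)); print([(s[:5].tolist()) for s in st[1:] if s[4]>8])
E
```

```text
21.85 [ -63.606   43.783  -29.603  -98.499  -79.023 -106.353] [ 0.456 -0.238  0.079] [[0.13498930105550402, 0.2615026334184866, 0.955716621868503], [0.04091446074482559, -0.9651934819243, 0.25831676165670364], [0.9900019674235535, 0.004232631101656596, -0.14099003273795874]] [ 0.194  0.085 -0.311] 0.9985771734389939 0.0
scoop 199 297.0251256281407 218.38693467336682
bowl 272 309 200 237
diff px 241
........................................##.......................
...........................................#.#...................
............................................##...................
.............................#..............##...................
............................##...............#...................
.........................#....................#..................
.........................#...................#...................
........................##..#....................................
.........................#..#....................................
.........................##.#................##..................
.........................##..#....#...
[... 220 characters left out ...]
.....
...........................##....................................
.............................#...................................
...............#.................................................
...............##................................................
................#................................................
.................#...............................................
[[412, 230, 74, 84, 2665], [513, 288, 56, 25, 783], [518, 310, 113, 90, 5807], [464, 315, 7, 10, 35], [56, 316, 20, 5, 89], [400, 320, 122, 64, 4095], [513, 322, 20, 32, 265], [26, 340, 11, 53, 325], [308, 354, 101, 46, 1653], [323, 375, 16, 14, 91], [6, 384, 45, 16, 336], [332, 387, 52, 13, 429]]
```

```bash
python3 -c "
from station import *
print(finish_job())"
```

```text
the job is handed in; nothing more can be done
None
```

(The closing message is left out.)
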